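# Balance a loaded optical rail on a knife edge and mark the point

### The job

The loaded optical rail lies across the knife edge of the balance stand with its heavy end down. Slide the rail along the knife edge until it balances level on the edge by itself with nothing touching it, and only then lower the marking arm so that its point rests on the rail at the balance point. Leave the rail balanced level on the knife edge with the arm down, and leave the other things on the table alone.

Things in the scene. Friction and masses are not known exactly. Their poses are not given: they have to be found in the camera images.
- rail: Aluminium inverted-U rail 340 x 36 x 45 mm (web 5 mm, flanges 40 mm below it, capped ends), long axis y (to the load), 0.38 kg. Origin: middle of the web's underside, which rides on the knife edge. Starts with its middle on the edge, tipped 0.11 rad, loaded end down on a rest. Level when its mass centre is within 4 mm of the edge's middle, else tips to the heavier side; a touching finger hides this.
- heavy_end (a point): Centre of the flat black 36 x 45 mm cap that closes the rail's loaded end (rail y = +170 mm), 17.5 mm below the web's underside. Can be pushed along the rail.
- light_end (a point): Centre of the flat black 36 x 45 mm cap that closes the rail's bare end (rail y = -170 mm), 17.5 mm below the web's underside. Can be pushed along the rail.
- stand: Balance stand fixed to the table. Origin: on the table under the middle of the knife edge; y runs along the rail towards its loaded end, x along the knife edge towards the arm's hinge. Base 90 x 216 x 12 mm; posts with rubber rests at y = +-85 mm, 9 mm lower than the edge, inside the rail's channel (2 mm play each side keeps the rail in line); hinge bracket at x = +60 mm, 99 mm high.
- knife_top (a point): Middle of the top of the blunt steel knife edge (two fine rounded ridges 8 mm apart along the rail, 24 mm long across it), 72 mm above the table. A rail near balance may rock for a second or two once released: let it settle before judging it.
- marker (a joint): Angle of the marking arm (rad): 0 = arm level, its point resting on top of the level rail; positive = raised. Starts 0.5 to 0.85, stays where it is left (light friction, less than 1 N at the pad), and does not spring back. The hinge axis runs along the stand's y at x = +60 mm, 89 mm above the table.
- marker_pad (a point): Centre of the top of the round push pad (20 mm diameter) at the end of the marking arm, 80 mm from the hinge axis. The arm is a bar 10 mm wide and 6 mm thick; it can be pressed down from above anywhere on it.
- marker_point (a point): The blunt point under the marking arm, 60 mm from the hinge axis, 12 mm below the arm's centre line; when the arm is down it is exactly over the middle of the knife edge.
- fork_centre (a point): Bystander: black clamping fork, 25 x 60 x 16 mm, lying; centre.
- spare_can_centre (a point): Bystander: standing objective can, 37 mm diameter, 58 mm high; centre.
- vial_centre (a point): Bystander: small standing white vial with a cap, 22 mm diameter, 60 mm high; centre.
- load_top (a point): Centre of the top of the load: a dark steel saddle clamped tight over the rail (52 wide, 40 long, 8 mm above the rail's top, sides hanging 44 mm below that top). Clamped 75 to 105 mm from the rail's middle. Its mass is hidden, 0.10 to 0.20 kg: the balance point lies at 0.20 to 0.35 of the way from the rail's middle to the load.

How it is judged (in metres and radians):
On the way:
1. the rail balances level on the knife edge, at rest and untouched, with the marking arm still raised clear of it (angle between rail's own z axis and vertical below 0.035 rad and z of rail in the frame of stand between 0.069 and 0.075 m and x of rail in the frame of stand between -0.008 and 0.008 m and linear speed of rail below 0.01 m/s and angular speed of rail below 0.05 rad/s and contact force between each of the arm, the fingers and rail below 0.02 N and value of joint marker above 0.15 rad), for 0.4 s.
At the end, for the whole second after the job is handed in: Rail balanced on the knife edge within 0.035 rad of level, underside of its web 69-75 mm high, centred across within 8 mm, at rest; marking arm within 0.05 rad of 0. Before that, with the arm still above 0.15 rad, it balanced untouched for 0.4 s (angle between rail's own z axis and vertical below 0.035 rad and z of rail in the frame of stand between 0.069 and 0.075 m and x of rail in the frame of stand between -0.008 and 0.008 m and linear speed of rail below 0.01 m/s and angular speed of rail below 0.05 rad/s and value of joint marker between -0.05 and 0.05 rad).
It fails at once if a bystander (clamping fork, spare can or vial) is moved by more than 20 mm (distance of any of fork_centre, spare_can_centre, vial_centre from where it was at the start of the episode above 0.02 m).
It fails at once if the rail is knocked off the stand (height (world z) of rail below 0.035 m).
It also fails if it takes over 58 s, if anything falls off the work surface, if the arm or the gripper's body presses on something with over 40 N, if the wrist force passes 120 N, or if a joint passes its speed limit or range.

### The arm

A 6-joint arm with a two-finger parallel gripper is mounted at the origin on a cart in front of the work surface, level with it; the furniture and walls round the work are solid. World frame = base frame: x ahead of the robot, y to its left, z up, the work surface at z = 0. Lengths are in m, angles in degrees, forces in N, time in s.
With the tool pointing down it reaches from about 0.4 to 0.825 m from the base axis. Payload 7 kg.
Tool frame: the origin (TCP) lies at the very end of the fingers, on their centre line; the grasp point (between the pads) lies behind it (r.grasp_offset is the z of the grasp point in the tool frame, in m); z points along the fingers, y is the direction in which the jaws open and shut (so a half turn about z gives the same grasp; the last joint's range is limited). The gripper opens to 88 mm and grips with 3 to 60 N. Pads are 19 mm wide; open, the fingers measure 130 mm over their backs; the gripper's body (78 mm by 193 mm) begins 47 mm behind the grasp point.
Start: joints at [-58.149, 20.546, 0.682, 0, -70.136, -16.507], TCP at [0.179, -0.651, 0.227] pointing down, gripper open.
Joint ranges: [-176.03, 176.03], [-82.01, 121.73], [-58.28, 71.71], [-173.87, 95.51], [-174.79, -0.11], [-173.66, 173.66]. Speed limits (degrees/s): [136.94, 136.94, 172.46, 180, 180, 180].

### API

Orientations are given as [roll, pitch, yaw] about the fixed x, y, z axes, in that order (R = Rz(yaw) Ry(pitch) Rx(roll)).
In Python, from plant import r gives the robot as it stands. The module is installed in compiled form; this text tells all that it offers.
- The arm moves only by the tool servo_tool, never from a script. Its argument "targets" is a list of rows, each an object of numbers: "dx", "dy", "dz": the shift along the world's x, y, z in cm; "spin": the turn about the world's z in rad; "grip": the opening in per cent of the stroke, from 0 (shut) to 100 (fully open). A call has exactly 10 rows; each row is the pose to reach, as a shift and turn from the pose commanded when the call began; what a row does not reach only later rows make up. A row lasts 1/12 s, in which the tool goes at most 41.7 mm and 7.16 degrees, less where a joint would pass 70% of its speed; a pose out of reach is approached as far as the arm can. A call with a gripper value outside its range is refused whole. The fingers move at their own pace and stop on an object; "squeeze" is the grip in N (left out, the last holds). Time passes only in rows, so rows that repeat a pose let the fingers close, or fill a call up. It gives the time, the measured TCP pose, the force and the opening at its end, in the units of the state.
- r.get_state(): the state, without advancing time (a new reading comes with each control period).
- r.capture(name): name is "side" or "top" or "wrist"; returns the picture (480x640x3 uint8, blue, green, red); there is no depth.
- r.get_calibration(name): a dict with "K" (3x3 intrinsics, pixels), "k1" (the pictures are not rectified: a ray, as slopes to the right and down, at radius r is drawn at 1 + k1 r^2 times it, then the intrinsics apply), "extrinsics" (4x4, takes a point from camera to world coordinates). Camera axes: x right, y down, z forward; pixel columns grow to the right and rows downward; lengths in m; the calibration is good to about 2 mm. A picture is of the moment at which its call begins: read the wrist's pose just before it. get_calibration takes no time and is no camera call; for the wrist camera it gives the pose at the moment of the call.
- r.close_job(): hands the job in, once; it reports no verdict.
Trained networks look in the newest picture that a camera, given by its name, has taken for a name from the list of things; names that differ only in an ending like _2 or _b are one class to them, and where a whole thing is asked for, a point or a joint stands for the part that bears it (a point fixed in the world has none). Each returns a list of dicts, best first, with "p" (0 to 1); they miss things now and then, are a little off and sometimes report something else, mostly with a low value. They report only what shows in the picture. A call takes as long as a camera call.
- r.cut_out(name, camera): "mask" (480x640 bool, what is visible of it) and "extent" ([left, top, right, bottom] in pixels, round what is visible of it).
The state is a dict: "time_s": time; "joints": joint angles; "qd": joint speeds; "joint_torque": joint torques, N m; "tcp_pos": TCP position; "eef_rot": TCP orientation; "contact_force": force on the tool from outside, world axes, zero at the start; "moment": the same for the moment, N m; "gripper_width": finger opening in m.
Only numpy, scipy, OpenCV 4.12 (cv2) and the standard library are available. Lean on these libraries where they do the work, as an engineer would, in place of code of your own. Each camera call takes 0.05 s, during which the arm holds its last target. There are 200 camera calls.

## Working session

There is one attempt and no reset: what is moved stays moved. The work goes in short steps, Python scripts to look and compute and a tool call to move; the robot and the scene stay as the last step left them, time stands still between calls to the robot, and variables do not carry over. Pictures are saved under pics/ and viewed, about 8 in all and at most 12, crops included, and the job is handed in when it is done.

Besides the shell and the picture viewer there is one more tool, called as name(argument=value, ...) on one line, values as JSON. servo_tool: Moves the arm, as the interface text tells. Its arguments: {"type":"object","properties":{"targets":{"type":"array"},"squeeze":{"type":"number"}},"required":["targets"]}

```bash
mkdir -p pics
python3 - <<'E'
from plant import r
import cv2,numpy as np
s=r.get_state();print(s['time_s'],s['tcp_pos'],s['eef_rot'],s['gripper_width'],r.grasp_offset)
for c in ('side','top'):
    im=r.capture(c);cv2.imwrite(f'pics/{c}0.png',im)
    k=r.get_calibration(c);print(c,k['K'].tolist() if hasattr(k['K'],'tolist') else k['K'],k['k1'],np.round(k['extrinsics'],4).tolist())
    for n in ('rail','stand','heavy_end','light_end','marker_pad','load_top','fork_centre','spare_can_centre','vial_centre'):
        for d in r.cut_out(n,c)[:1]:
            m=d['mask'];ys,xs=np.nonzero(m);print(n,round(d['p'],2),d['extent'],xs.mean().round(1),ys.mean().round(1))
E
```

```text
0.0 [ 0.17845885 -0.65048919  0.225644  ] [ 1.79908090e+02 -6.74378393e-03 -1.64666452e+02] 0.08791474348694067 -0.0188
side [[476.1123711198964, 0.0, 317.0709288032472], [0.0, 476.1123711198964, 237.71405759319728], [0.0, 0.0, 1.0]] -0.09547983302001925 [[0.825, 0.5006, -0.2622, 0.8258], [0.5651, -0.7341, 0.3764, -0.3866], [-0.0041, -0.4587, -0.8886, 1.0475], [0.0, 0.0, 0.0, 1.0]]
rail 0.59 [246.7, 213.0, 297.8, 351.1] 271.7 280.2
stand 0.82 [246.2, 239.0, 313.1, 332.4] 282.7 284.5
heavy_end 0.91 [243.4, 210.2, 299.9, 347.8] 271.6 280.2
light_end 0.55 [246.7, 210.1, 299.4, 347.6] 271.7 280.6
marker_pad 0.76 [269.3, 253.8, 302.6, 276.4] 284.5 264.6
load_top 0.91 [270.3, 222.4, 298.2, 252.3] 284.4 234.0
fork_centre 0.49 [181.1, 306.3, 193.0, 330.5] 187.5 315.6
spare_can_centre 0.72 [334.5, 129.9, 348.7, 151.3] 340.8 136.9
vial_centre 0.71 [347.6, 316.0, 361.3, 330.0] 353.2 321.4
top [[584.6079238740477, 0.0, 319.36436560679965], [0.0, 584.6079238740477, 240.24539595951617], [0.0, 0.0, 1.0]] -0.06727209505985712 [[-0.0041, -0.9942, 0.1079, 0.4117], [-1.0, 0.0047, 0.0055, 0.0097], [-0.006, -0.1079, -0.9941, 1.1938], [0.0, 0.0, 0.0, 1.0]]
rail 0.8 [299.2, 212.7, 465.4, 296.2] 378.7 255.7
stand 0.67 [319.9, 217.4, 435.9, 297.8] 376.6 252.4
heavy_end 0.88 [298.1, 213.2, 465.6, 296.5] 378.2 256.1
light_end 0.84 [296.0, 212.6, 466.3, 295.9] 377.9 256.1
marker_pad 0.48 [366.1, 222.1, 390.7, 256.2] 376.9 238.4
load_top 0.68 [316.7, 261.0, 347.9, 292.5] 333.0 275.8
fork_centre 0.57 [456.4, 299.6, 480.5, 325.4] 466.5 315.1
spare_can_centre 0.79 [150.3, 296.9, 170.9, 315.7] 160.2 306.0
vial_centre 0.56 [363.5, 148.2, 372.5, 163.7] 368.3 155.9
```

Run:
```python
import cv2
a=cv2.imread('pics/top0.png')[130:350,270:500];cv2.imwrite('pics/top0c.png',cv2.resize(a,None,fx=2.6,fy=2.6,interpolation=cv2.INTER_CUBIC))
b=cv2.imread('pics/side0.png')[190:370,160:380];cv2.imwrite('pics/side0c.png',cv2.resize(b,None,fx=3,fy=3,interpolation=cv2.INTER_CUBIC))
```

```text
(no output)
```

View pics/top0c.png

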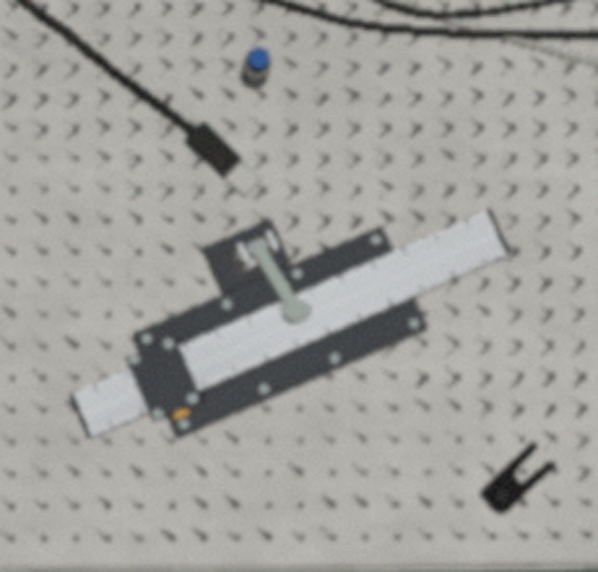

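View pics/side0c.png

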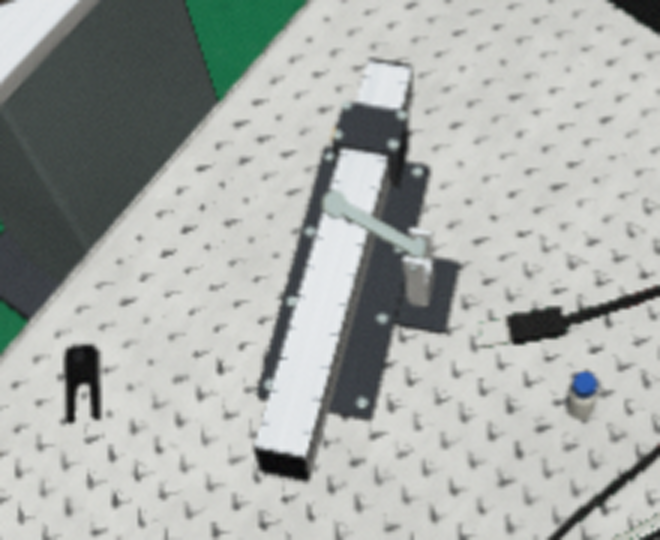

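Both views show the rail lying across the stand, with the heavy end at top-crop (83,416) and the light end at (498,232). The arm is raised with its pad near (295,312), and the fork, vial and can are clear of the rail ends. Next I fit the pose from the corner pixels.

```bash
cat > h.py <<'E'
from plant import r
import cv2,numpy as np
from scipy.spatial.transform import Rotation as R
from scipy.optimize import least_squares
def proj(P,k):
    E=np.linalg.inv(k['extrinsics']);p=np.atleast_2d(P)@E[:3,:3].T+E[:3,3]
    return cv2.projectPoints(p,np.zeros(3),np.zeros(3),np.array(k['K']),np.array([k['k1'],0,0,0,0.]))[0][:,0]
def stand2w(P,x,y,yaw):
    return R.from_euler('z',yaw).apply(np.atleast_2d(P))+[x,y,0]
def rail2stand(P,s,tilt):  # s: rail slide toward heavy(+y); tilt>0: heavy end down
    return R.from_euler('x',-tilt).apply(np.atleast_2d(P)+[0,s,0])+[0,0,.072]
E
python3 - <<'E'
from h import *
K={c:r.get_calibration(c) for c in('top','side')}
T=lambda u,v:np.array([u/2.6+270,v/2.6+130]); S=lambda u,v:np.array([u/3+160,v/3+190])
rp=[(-.018,.17,.005),(.018,.17,.005),(-.018,-.17,.005),(.018,-.17,.005)]
bp=[(-.045,.108,.012),(.045,.108,.012),(.045,-.108,.012),(-.045,-.108,.012)]
obs=[('top','r',rp[0],T(92,436)),('top','r',rp[1],T(73,399)),('top','r',rp[2],T(504,254)),('top','r',rp[3],T(488,211)),
('top','b',bp[0],T(178,437)),('top','b',bp[1],T(135,336)),('top','b',bp[2],T(384,229)),('top','b',bp[3],T(426,325)),
('side','r',rp[0],S(370,61)),('side','r',rp[1],S(411,67)),('side','r',rp[2],S(257,452)),('side','r',rp[3],S(309,463)),
('side','b',bp[1],S(430,166)),('side','b',bp[2],S(371,417))]
def res(q):
    o=[]
    for c,t,P,z in obs:
        p=rail2stand(P,q[3],q[4])[0] if t=='r' else P
        o+=list((proj(stand2w(p,*q[:3]),K[c])-z)[0])
    return np.array(o)
f=least_squares(res,[.39,-.1,.42,0,.11],loss='soft_l1');print(f.x,np.degrees(f.x[2]));print(f.fun.reshape(-1,2).round(1).tolist())
q=f.x
for n,P in (('heavy',(0,.17,-.0175)),('light',(0,-.17,-.0175))):print(n,stand2w(rail2stand(P,q[3],q[4]),*q[:3]).round(4))
# load position: saddle top edges y, from top picture crop
cs=[T(133,372),T(158,413),T(181,347),T(197,392)]
def lp(v):
    return np.concatenate([(proj(stand2w(rail2stand([sx*.026,v[0]+sy*.02,.013],q[3],q[4]),*q[:3]),K['top'])-c)[0] for (sx,sy),c in zip([(1,1),(-1,1),(1,-1),(-1,-1)],cs)])
g=least_squares(lp,[.09]);print('load y',g.x,g.fun.round(1))
E
```

```text
[ 0.50568132 -0.10187589  0.41223894  0.00141277  0.1164068 ] 23.619551401464758
[[-2.0, 1.4], [-2.1, -1.4], [1.8, -1.3], [-0.1, -1.9], [-0.4, 0.8], [-1.9, -1.1], [-1.1, -2.7], [1.4, 0.5], [-1.4, -0.4], [-0.5, -0.0], [-1.4, 0.1], [-1.6, -0.3], [-0.5, 0.1], [-0.2, 1.6]]
heavy [[0.4383 0.0523 0.0347]]
light [[ 0.5736 -0.2572  0.0742]]
load y [0.09672012] [-2.5 -6.1 -1.1  3.  -2.  -5.   3.   2.5]
```

servo_tool(targets=[{"dx": 3, "dy": 2.8, "dz": 0, "spin": 0.12, "grip": 0}, {"dx": 6, "dy": 5.6, "dz": 0, "spin": 0.24, "grip": 0}, {"dx": 9, "dy": 8.4, "dz": 0, "spin": 0.36, "grip": 0}, {"dx": 12, "dy": 11.2, "dz": 0, "spin": 0.48, "grip": 0}, {"dx": 15, "dy": 14, "dz": 0, "spin": 0.6, "grip": 0}, {"dx": 18, "dy": 16.8, "dz": 0, "spin": 0.72, "grip": 0}, {"dx": 21, "dy": 19.6, "dz": 0, "spin": 0.84, "grip": 0}, {"dx": 24, "dy": 22.4, "dz": 0, "spin": 0.96, "grip": 0}, {"dx": 27, "dy": 25.2, "dz": 0, "spin": 1.08, "grip": 0}, {"dx": 30, "dy": 28, "dz": 0, "spin": 1.2, "grip": 0}])

```text
time_s: 1.83
tcp_pos: [0.4798, -0.3693, 0.227]
eef_rot: [-180.0, -0.0, -95.6]
contact_force: [0.6, 0.2, -0.0]
gripper_width: 0.0265
```

servo_tool(targets=[{"dx": 0, "dy": 4, "spin": 0.06, "grip": 0}, {"dx": 0, "dy": 8, "spin": 0.12, "grip": 0}, {"dx": 0, "dy": 12, "spin": 0.18, "grip": 0}, {"dx": 0, "dy": 16, "spin": 0.24, "grip": 0}, {"dx": 0, "dy": 20, "spin": 0.3, "grip": 0}, {"dx": 0, "dy": 24, "spin": 0.36, "grip": 0}, {"dx": -1, "dy": 28, "spin": 0.42, "grip": 0}, {"dx": -2, "dy": 32, "spin": 0.48, "grip": 0}, {"dx": -3, "dy": 36, "spin": 0.51, "grip": 0}, {"dx": -4, "dy": 40, "spin": 0.515, "grip": 0}])

```text
validation failed for argument at $.ta...
```

servo_tool(targets=[{"dx": -1, "dy": 3.5}, {"dx": -2, "dy": 7}, {"dx": -2, "dy": 7, "dz": -3}, {"dx": -2, "dy": 7, "dz": -6}, {"dx": -2, "dy": 7, "dz": -9}, {"dx": -2, "dy": 7, "dz": -12}, {"dx": -2, "dy": 7, "dz": -15}, {"dx": -2, "dy": 7, "dz": -15}, {"dx": -2, "dy": 7, "dz": -15}, {"dx": -2, "dy": 7, "dz": -15}])

```text
validation failed for argument at $.ta...
```

Run:
```python
from h import *
s=r.get_state();print(s['time_s'],s['tcp_pos'],s['eef_rot'],s['joints'])
for c in('wrist','side'):
    im=r.capture(c);cv2.imwrite(f'pics/{c}1.png',im)
a=cv2.imread('pics/side1.png')[150:350,160:380];a=cv2.resize(a,(400,364))
w=cv2.resize(cv2.imread('pics/wrist1.png'),(400,300));cv2.imwrite('pics/m1.png',np.hstack([a[:300],w]))
```

```text
1.8333 [ 0.47980989 -0.36927628  0.22696604] [-1.79964516e+02 -1.22999232e-02 -9.55543575e+01] [-1.91120555e+01  1.40194448e+01 -8.49041091e+00  3.93996031e-03
 -6.74527655e+01  1.35561922e+01]
```

View pics/m1.png

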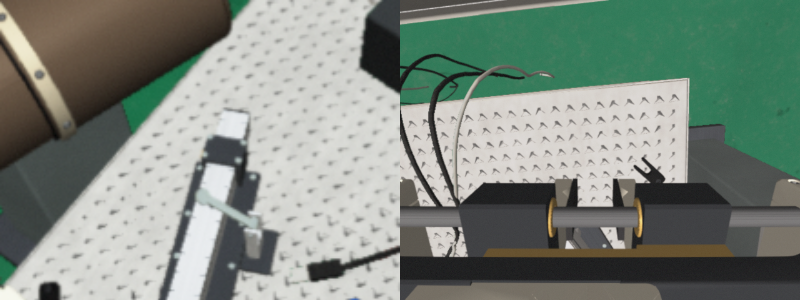

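The picture shows the arm not yet moved from the first call: both calls were refused because every row needs all its keys. I'll repeat them with full rows.

servo_tool(targets=[{"dx": 0, "dy": 4, "dz": 0, "spin": 0.06, "grip": 0}, {"dx": 0, "dy": 8, "dz": 0, "spin": 0.12, "grip": 0}, {"dx": 0, "dy": 12, "dz": 0, "spin": 0.18, "grip": 0}, {"dx": 0, "dy": 16, "dz": 0, "spin": 0.24, "grip": 0}, {"dx": 0, "dy": 20, "dz": 0, "spin": 0.3, "grip": 0}, {"dx": 0, "dy": 24, "dz": 0, "spin": 0.36, "grip": 0}, {"dx": -1, "dy": 28, "dz": 0, "spin": 0.42, "grip": 0}, {"dx": -2, "dy": 32, "dz": 0, "spin": 0.48, "grip": 0}, {"dx": -3, "dy": 36, "dz": 0, "spin": 0.51, "grip": 0}, {"dx": -4, "dy": 40, "dz": 0, "spin": 0.515, "grip": 0}])

```text
time_s: 2.77
tcp_pos: [0.4378, 0.0305, 0.2269]
eef_rot: [-179.9, 0.0, -66.3]
contact_force: [2.0, 0.5, 0.5]
gripper_width: -0.0001
```

servo_tool(targets=[{"dx": -1, "dy": 3.5, "dz": 0, "spin": 0, "grip": 0}, {"dx": -2, "dy": 7, "dz": 0, "spin": 0, "grip": 0}, {"dx": -2, "dy": 7, "dz": 0, "spin": 0, "grip": 0}, {"dx": -2, "dy": 7, "dz": -3, "spin": 0, "grip": 0}, {"dx": -2, "dy": 7, "dz": -6, "spin": 0, "grip": 0}, {"dx": -2, "dy": 7, "dz": -9, "spin": 0, "grip": 0}, {"dx": -2, "dy": 7, "dz": -12, "spin": 0, "grip": 0}, {"dx": -2, "dy": 7, "dz": -12, "spin": 0, "grip": 0}, {"dx": -2, "dy": 7, "dz": -12, "spin": 0, "grip": 0}, {"dx": -2, "dy": 7, "dz": -12, "spin": 0, "grip": 0}])

```text
time_s: 3.6
tcp_pos: [0.4196, 0.0994, 0.108]
eef_rot: [-179.9, -0.0, -66.4]
contact_force: [-0.0, -0.2, 0.2]
gripper_width: 0.0007
```

Run:
```python
from h import *
s=r.get_state();print(s['time_s'],s['tcp_pos'],s['eef_rot'],s['contact_force'],s['gripper_width'])
for c in('top','side'):
    im=r.capture(c);cv2.imwrite(f'pics/{c}2.png',im)
a=cv2.resize(cv2.imread('pics/side2.png')[180:360,210:330],None,fx=3,fy=3)
w=cv2.resize(cv2.imread('pics/top2.png')[190:330,280:480],None,fx=2.2,fy=2.2);b=np.zeros((540,800,3),np.uint8);b[:,:360]=a;b[:308,360:800]=w[:, :440];cv2.imwrite('pics/m2.png',b)
```

```text
3.6 [0.41958298 0.09942016 0.10803574] [-1.79920244e+02 -1.37620523e-02 -6.63817055e+01] [-0.0499181  -0.22792881  0.17398612] 0.0007122862033266078
```

View pics/m2.png

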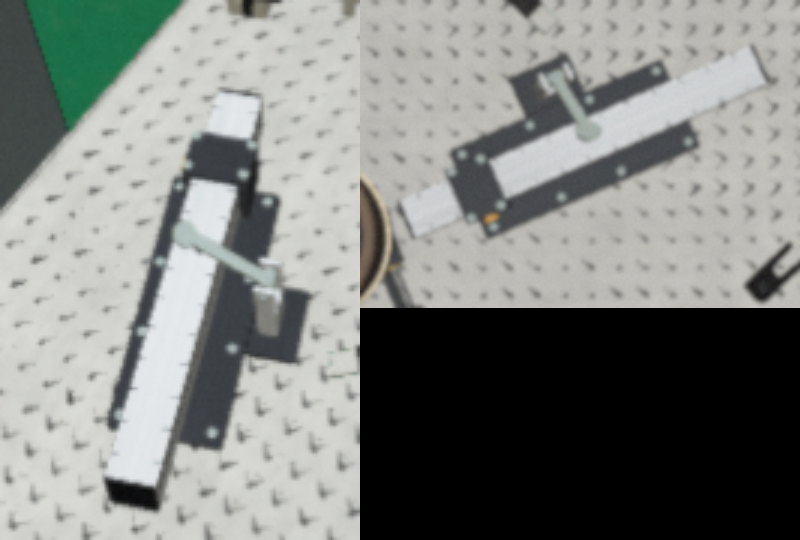

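servo_tool(targets=[{"dx": 0, "dy": 0, "dz": -2.5, "spin": 0, "grip": 0}, {"dx": 0, "dy": 0, "dz": -5, "spin": 0, "grip": 0}, {"dx": 0, "dy": 0, "dz": -7.2, "spin": 0, "grip": 0}, {"dx": 0, "dy": 0, "dz": -7.2, "spin": 0, "grip": 0}, {"dx": 0.3, "dy": -0.7, "dz": -7.2, "spin": 0, "grip": 0}, {"dx": 0.6, "dy": -1.4, "dz": -7.2, "spin": 0, "grip": 0}, {"dx": 0.9, "dy": -2.1, "dz": -7.2, "spin": 0, "grip": 0}, {"dx": 1.2, "dy": -2.75, "dz": -7.2, "spin": 0, "grip": 0}, {"dx": 1.2, "dy": -2.75, "dz": -7.2, "spin": 0, "grip": 0}, {"dx": 1.2, "dy": -2.75, "dz": -7.2, "spin": 0, "grip": 0}])

```text
time_s: 4.53
tcp_pos: [0.4311, 0.0712, 0.0352]
eef_rot: [-179.9, 0.0, -66.5]
contact_force: [-0.4, 0.1, -0.8]
gripper_width: 0.0004
```

servo_tool(targets=[{"dx": 0.06, "dy": -0.14, "dz": 0, "spin": 0, "grip": 0}, {"dx": 0.12, "dy": -0.28, "dz": 0, "spin": 0, "grip": 0}, {"dx": 0.18, "dy": -0.41, "dz": 0, "spin": 0, "grip": 0}, {"dx": 0.24, "dy": -0.55, "dz": 0, "spin": 0, "grip": 0}, {"dx": 0.3, "dy": -0.69, "dz": 0, "spin": 0, "grip": 0}, {"dx": 0.36, "dy": -0.82, "dz": 0, "spin": 0, "grip": 0}, {"dx": 0.42, "dy": -0.96, "dz": 0, "spin": 0, "grip": 0}, {"dx": 0.48, "dy": -1.1, "dz": 0, "spin": 0, "grip": 0}, {"dx": 0.54, "dy": -1.24, "dz": 0, "spin": 0, "grip": 0}, {"dx": 0.6, "dy": -1.37, "dz": 0, "spin": 0, "grip": 0}])

```text
time_s: 5.37
tcp_pos: [0.4371, 0.0585, 0.0349]
eef_rot: [-179.9, 0.0, -66.4]
contact_force: [-3.2, 7.0, 4.6]
gripper_width: 0.0005
```

servo_tool(targets=[{"dx": 0.08, "dy": -0.18, "dz": 0, "spin": 0, "grip": 0}, {"dx": 0.16, "dy": -0.37, "dz": 0, "spin": 0, "grip": 0}, {"dx": 0.24, "dy": -0.55, "dz": 0, "spin": 0, "grip": 0}, {"dx": 0.32, "dy": -0.73, "dz": 0, "spin": 0, "grip": 0}, {"dx": 0.4, "dy": -0.92, "dz": 0, "spin": 0, "grip": 0}, {"dx": 0.48, "dy": -1.1, "dz": 0, "spin": 0, "grip": 0}, {"dx": 0.56, "dy": -1.28, "dz": 0, "spin": 0, "grip": 0}, {"dx": 0.64, "dy": -1.47, "dz": 0, "spin": 0, "grip": 0}, {"dx": 0.72, "dy": -1.65, "dz": 0, "spin": 0, "grip": 0}, {"dx": 0.72, "dy": -1.65, "dz": 0, "spin": 0, "grip": 0}])

```text
time_s: 6.2
tcp_pos: [0.4447, 0.0421, 0.035]
eef_rot: [-179.9, 0.0, -66.4]
contact_force: [-0.8, 4.0, -0.4]
gripper_width: 0.0005
```

servo_tool(targets=[{"dx": -0.2, "dy": 0.46, "dz": 0, "spin": 0, "grip": 0}, {"dx": -0.6, "dy": 1.37, "dz": 0, "spin": 0, "grip": 0}, {"dx": -1, "dy": 2.3, "dz": 0, "spin": 0, "grip": 0}, {"dx": -1, "dy": 2.3, "dz": 0, "spin": 0, "grip": 0}, {"dx": -1, "dy": 2.3, "dz": 0, "spin": 0, "grip": 0}, {"dx": -1, "dy": 2.3, "dz": 0, "spin": 0, "grip": 0}, {"dx": -1, "dy": 2.3, "dz": 0, "spin": 0, "grip": 0}, {"dx": -1, "dy": 2.3, "dz": 0, "spin": 0, "grip": 0}, {"dx": -1, "dy": 2.3, "dz": 0, "spin": 0, "grip": 0}, {"dx": -1, "dy": 2.3, "dz": 0, "spin": 0, "grip": 0}])

```text
time_s: 7.03
tcp_pos: [0.4338, 0.0642, 0.0345]
eef_rot: [180.0, -0.0, -66.4]
contact_force: [0.3, 1.0, -0.6]
gripper_width: 0.0001
```

Run:
```python
from h import *
s=r.get_state();print(s['time_s'],s['tcp_pos'],s['eef_rot'],s['contact_force'],s['gripper_width'])
for c in('top','side'):
    im=r.capture(c);cv2.imwrite(f'pics/{c}3.png',im)
a=cv2.resize(cv2.imread('pics/side3.png')[180:360,210:330],None,fx=3,fy=3)
w=cv2.resize(cv2.imread('pics/top3.png')[190:330,280:480],None,fx=2.2,fy=2.2);b=np.zeros((540,800,3),np.uint8);b[:,:360]=a;b[:308,360:800]=w[:, :440];cv2.imwrite('pics/m3.png',b)
```

```text
7.0333 [0.43382971 0.0641857  0.0345313 ] [ 1.79995252e+02 -2.18097542e-03 -6.64173505e+01] [ 0.34557941  1.01053597 -0.55967342] 7.175479553693959e-05
```

View pics/m3.png

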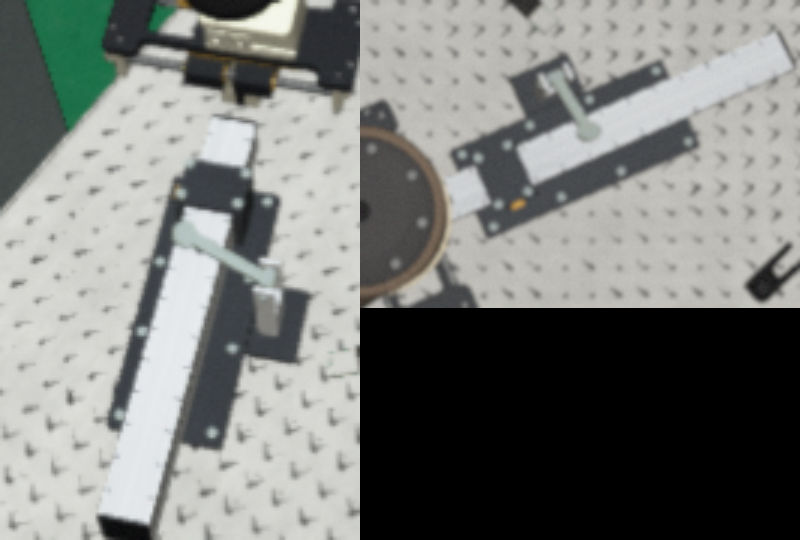

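The rail has slid toward its light end: the side-view light corners went from (107,480) to (100,517). I'll solve for slide and tilt.

```bash
cat >> h.py <<'E'
Q=[.50568,-.10188,.41224]
RP=[(-.018,.17,.005),(.018,.17,.005),(-.018,-.17,.005),(.018,-.17,.005)]
def fit(px,pts=RP,c='side'):  # px: side px
    k=r.get_calibration(c)
    f=least_squares(lambda v:(proj(stand2w(rail2stand(pts,v[0],v[1]),*Q)+np.array([v[2],v[3],0]),k)-px).ravel(),[0,.05,0,0]) if 0 else \
      least_squares(lambda v:(proj(stand2w(rail2stand(pts,v[0],v[1]),*Q),k)-px).ravel(),[0,.05])
    return f.x.round(4),f.fun.reshape(-1,2).round(1).tolist()
E
python3 - <<'E'
from h import *
S=lambda a:np.array(a)/3.+[210,180]
print(fit(S([(220,92),(262,97),(107,480),(159,487)])))
print(fit(S([(212,118),(255,122),(100,517),(152,523)])))
k=r.get_calibration('side')
for s,t in ((0,.11),(-.023,.11),(-.023,0),(-.023,-.11)):print(s,t,((proj(stand2w(rail2stand(RP,s,t),*Q),k)-[210,180])*3).round().tolist())
E
```

```text
(array([0.0036, 0.1322]), [[-1.1, -0.7], [-0.6, -0.0], [-1.3, -0.8], [-1.4, 0.2]])
(array([-0.0224,  0.124 ]), [[-0.9, -1.3], [-0.6, -0.2], [-2.3, -0.9], [-2.2, 0.5]])
0 0.11 [[215.0, 90.0], [259.0, 98.0], [102.0, 485.0], [154.0, 495.0]]
-0.023 0.11 [[209.0, 113.0], [253.0, 120.0], [93.0, 516.0], [145.0, 527.0]]
-0.023 0 [[207.0, 103.0], [252.0, 110.0], [97.0, 526.0], [148.0, 537.0]]
-0.023 -0.11 [[205.0, 94.0], [251.0, 101.0], [102.0, 533.0], [152.0, 543.0]]
```

servo_tool(targets=[{"dx": 0.4, "dy": -0.9, "dz": 0, "spin": 0, "grip": 0}, {"dx": 0.8, "dy": -1.8, "dz": 0, "spin": 0, "grip": 0}, {"dx": 0.95, "dy": -2.2, "dz": 0, "spin": 0, "grip": 0}, {"dx": 1.03, "dy": -2.38, "dz": 0, "spin": 0, "grip": 0}, {"dx": 1.1, "dy": -2.53, "dz": 0, "spin": 0, "grip": 0}, {"dx": 1.16, "dy": -2.66, "dz": 0, "spin": 0, "grip": 0}, {"dx": 1.22, "dy": -2.8, "dz": 0, "spin": 0, "grip": 0}, {"dx": 1.28, "dy": -2.94, "dz": 0, "spin": 0, "grip": 0}, {"dx": 1.28, "dy": -2.94, "dz": 0, "spin": 0, "grip": 0}, {"dx": 1.28, "dy": -2.94, "dz": 0, "spin": 0, "grip": 0}])

```text
time_s: 7.97
tcp_pos: [0.447, 0.0352, 0.0348]
eef_rot: [-179.9, 0.0, -66.4]
contact_force: [-0.1, 2.8, 2.5]
gripper_width: 0.0003
```

servo_tool(targets=[{"dx": -0.1, "dy": 0.23, "dz": 0, "spin": 0, "grip": 0}, {"dx": -0.4, "dy": 0.9, "dz": 0, "spin": 0, "grip": 0}, {"dx": -1, "dy": 2.3, "dz": 0, "spin": 0, "grip": 0}, {"dx": -1, "dy": 2.3, "dz": 0, "spin": 0, "grip": 0}, {"dx": -1, "dy": 2.3, "dz": 0, "spin": 0, "grip": 0}, {"dx": -1, "dy": 2.3, "dz": 0, "spin": 0, "grip": 0}, {"dx": -1, "dy": 2.3, "dz": 0, "spin": 0, "grip": 0}, {"dx": -1, "dy": 2.3, "dz": 0, "spin": 0, "grip": 0}, {"dx": -1, "dy": 2.3, "dz": 0, "spin": 0, "grip": 0}, {"dx": -1, "dy": 2.3, "dz": 0, "spin": 0, "grip": 0}])

```text
time_s: 8.8
tcp_pos: [0.4366, 0.0577, 0.0345]
eef_rot: [180.0, -0.0, -66.4]
contact_force: [0.1, -0.6, -0.4]
gripper_width: 0.0002
```

```bash
cat > look.py <<'E'
import sys
from h import *
n=sys.argv[1]
s=r.get_state();print(s['time_s'],s['tcp_pos'],s['contact_force'])
im=r.capture('side');cv2.imwrite(f'pics/side{n}.png',im)
a=cv2.resize(im[180:370,210:330],None,fx=3,fy=3)
o=cv2.imread('pics/side3.png')[180:370,210:330]
cv2.imwrite(f'pics/m{n}.png',np.hstack([a,cv2.resize(o,None,fx=3,fy=3)]))
E
python3 look.py 4
```

```text
8.8 [0.43663577 0.05774976 0.03452115] [ 0.078457   -0.55294994 -0.42794902]
```

View pics/m4.png

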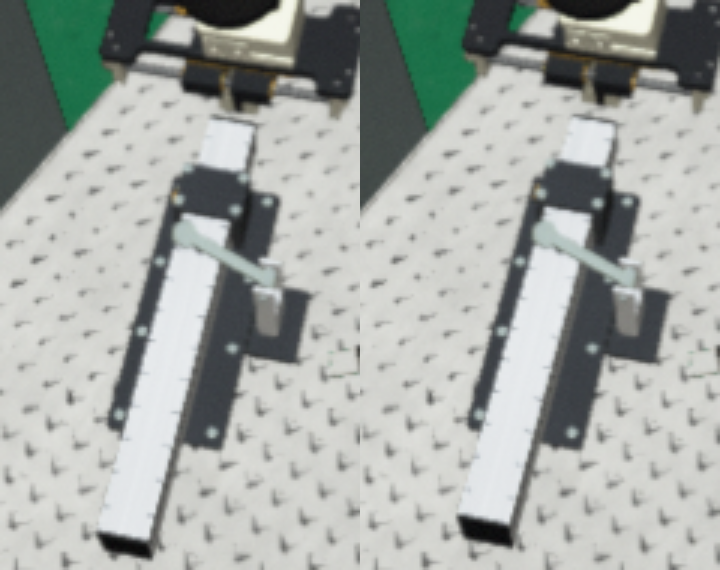

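The rail now seems about level: the light corners moved down by about 17 px to (98,533) while the heavy ones stayed near (210,118). I'll check that numerically and see whether it is at rest.

```bash
cat > chk.py <<'E'
import sys
from h import *
# corners at start (s=0,tilt .11 assumed) tracked by template matching of white-rail patch corners at light & heavy end
def track(img,ref,c,win=9,sr=22):
    f=4;g=lambda i:cv2.resize(cv2.cvtColor(i,cv2.COLOR_BGR2GRAY),None,fx=f,fy=f,interpolation=cv2.INTER_CUBIC)
    A,B=g(ref),g(img);x,y=[int(round(v*f)) for v in c];w=win*f;s=sr*f
    t=A[y-w:y+w,x-w:x+w];m=cv2.matchTemplate(B[y-s:y+s,x-s:x+s],t,cv2.TM_CCOEFF_NORMED)
    _,p,_,l=cv2.minMaxLoc(m);return np.array([l[0]-(s-w),l[1]-(s-w)])/f,p
k=r.get_calibration('side');ref=cv2.imread('pics/side0.png')
C=np.array([(.0,.17,.005),(0,-.17,.005)])
p0=proj(stand2w(rail2stand(C,0,.11),*Q),k)
for n in sys.argv[1:]:
    im=cv2.imread(f'pics/side{n}.png')
    d=[track(im,ref,c) for c in p0];D=np.array([x[0] for x in d])
    f=least_squares(lambda v:(proj(stand2w(rail2stand(C,v[0],v[1]),*Q),k)-p0-D).ravel(),[-.02,.05])
    print(n,D.tolist(),[round(x[1],2) for x in d],'s,tilt',f.x.round(4),'res',f.fun.round(1))
E
python3 - <<'E'
from h import *
cv2.imwrite('pics/side5.png',r.capture('side'))
a=cv2.imread('pics/side4.png');b=cv2.imread('pics/side5.png');print('diff',cv2.absdiff(a,b)[200:370,230:310].max())
E
python3 chk.py 2 3 4 5
```

```text
diff 114
2 [[0.0, 0.0], [0.0, 0.0]] [1.0, 1.0] s,tilt [0.   0.11] res [ 0. -0.  0. -0.]
3 [[-11.5, -3.25], [-2.25, 12.25]] [0.53, 0.98] s,tilt [-0.0178 -0.2082] res [8.3 0.2 3.8 2.2]
4 [[-12.25, -0.5], [-11.25, 13.0]] [0.55, 0.48] s,tilt [-0.0227 -0.0269] res [9.7 3.7 9.9 1.4]
5 [[-11.75, -0.5], [-12.0, 13.0]] [0.55, 0.42] s,tilt [-0.0228 -0.0196] res [ 9.2  4.  10.5  1.3]
```

servo_tool(targets=[{"dx": -0.2, "dy": 0.5, "dz": 0, "spin": 0, "grip": 0}, {"dx": -0.2, "dy": 0.5, "dz": 0, "spin": 0, "grip": 0}, {"dx": -0.2, "dy": 0.5, "dz": 0, "spin": 0, "grip": 0}, {"dx": -0.2, "dy": 0.5, "dz": 0, "spin": 0, "grip": 0}, {"dx": -0.2, "dy": 0.5, "dz": 0, "spin": 0, "grip": 0}, {"dx": -0.2, "dy": 0.5, "dz": 0, "spin": 0, "grip": 0}, {"dx": -0.2, "dy": 0.5, "dz": 0, "spin": 0, "grip": 0}, {"dx": -0.2, "dy": 0.5, "dz": 0, "spin": 0, "grip": 0}, {"dx": -0.2, "dy": 0.5, "dz": 0, "spin": 0, "grip": 0}, {"dx": -0.2, "dy": 0.5, "dz": 0, "spin": 0, "grip": 0}])

```text
time_s: 9.73
tcp_pos: [0.4346, 0.063, 0.0346]
eef_rot: [-180.0, 0.0, -66.4]
contact_force: [-0.0, 0.7, -0.2]
gripper_width: 0.0006
```

Run:
```python
from h import *
a=r.capture('side');b=r.capture('side');cv2.imwrite('pics/side6.png',b)
R_=np.s_[205:370,235:300];print('max,mean diff',cv2.absdiff(a,b)[R_].max(),cv2.absdiff(a,b)[R_].mean(),'static',cv2.absdiff(a,b)[380:470,100:300].mean(),cv2.absdiff(a,b)[380:470,100:300].max())
o=cv2.imread('pics/side4.png');print('4v6',cv2.absdiff(o,b)[R_].mean())
f=lambda i:cv2.resize(i,None,fx=6,fy=6,interpolation=cv2.INTER_CUBIC)
B=np.zeros((560,800,3),np.uint8)
for j,n in enumerate((3,4,6)):
    i=cv2.imread(f'pics/side{n}.png')
    B[:260,j*265:j*265+258]=f(i[210:253,265:308]);B[270:548,j*265:j*265+258]=f(i[338:384,238:281])[:278]
cv2.imwrite('pics/m6.png',B)
```

```text
max,mean diff 35 1.40006216006216 static 1.3056851851851852 9
4v6 3.5296969696969698Traceback (most recent call last):
  File "<stdin>", line 9, in <module>
ValueError: could not broadcast input array from shape (258,258,3) into shape (260,258,3)
```

Run:
```python
from h import *
f=lambda i:cv2.resize(i,None,fx=6,fy=6,interpolation=cv2.INTER_CUBIC)
B=np.zeros((560,800,3),np.uint8)
for j,n in enumerate((3,4,6)):
    i=cv2.imread(f'pics/side{n}.png')
    B[:258,j*265:j*265+258]=f(i[210:253,265:308]);B[270:546,j*265:j*265+258]=f(i[338:384,238:281])
cv2.imwrite('pics/m6.png',B)
```

```text
(no output)
```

View pics/m6.png

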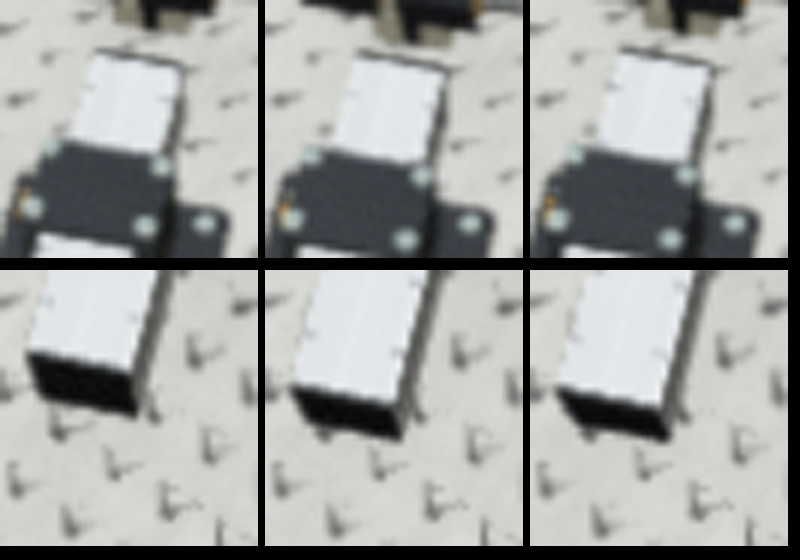

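Run:
```python
from h import *
k=r.get_calibration('side');kt=r.get_calibration('top')
for t in (.11,.05,0,-.05,-.11):
    p=proj(stand2w(rail2stand([(-.018,-.17,.005),(-.018,-.17,-.04),(.018,-.17,.005),(.018,-.17,-.04)],-.028,t),*Q),k);print(t,'cap left/right edge px vectors',(p[1]-p[0]).round(1),(p[3]-p[2]).round(1))
px=np.array([270.7,257.3]);pt=np.array([383.6,249.5])
pad=lambda a:stand2w([.06-.08*np.cos(a)-.003*np.sin(a),0,.089+.08*np.sin(a)+.003*np.cos(a)],*Q)
for a in(.5,.6,.7,.8,.85):print(a,pad(a).round(3),(proj(pad(a),k)-px).round(1),(proj(pad(a),kt)-pt).round(1))
x=stand2w([-.005,0,.0],*Q);print('press xy',x, 'now',r.get_state()['tcp_pos'])
a=r.capture('side');b=cv2.imread('pics/side6.png');d=cv2.absdiff(a,b)[205:370,235:300];print(d.mean(),d.max(),(d.max(2)>20).sum());cv2.imwrite('pics/side7.png',a)
```

```text
0.11 cap left/right edge px vectors [2.6 7.4] [1.9 7.3]
0.05 cap left/right edge px vectors [2.9 6. ] [2.2 5.9]
0 cap left/right edge px vectors [3.1 4.9] [2.4 4.7]
-0.05 cap left/right edge px vectors [3.3 3.8] [2.6 3.6]
-0.11 cap left/right edge px vectors [3.5 2.4] [2.8 2.3]
0.5 [[ 0.495 -0.107  0.13 ]] [[-6.   3.9]] [[2.8 8. ]]
0.6 [[ 0.499 -0.105  0.137]] [[-4.5  2.9]] [[2.3 5.7]]
0.7 [[ 0.503 -0.103  0.143]] [[-2.6  2. ]] [[1.6 3.1]]
0.8 [[ 0.508 -0.101  0.148]] [[-0.5  1.3]] [[0.7 0.2]]
0.85 [[ 0.51  -0.1    0.151]] [[0.8 1. ]] [[ 0.2 -1.4]]
press xy [[ 0.50109887 -0.10388331  0.        ]] now [0.43458223 0.06295624 0.03455322]
1.3803574203574203 44 21
```

The cap's visible height (about 5 px) matches the level prediction of 4.7–4.9, and the picture is steady. The marker is at about 0.8 rad. I'll lift away and go above the pad.

servo_tool(targets=[{"dx": 0, "dy": 0, "dz": 4, "spin": 0, "grip": 0}, {"dx": 0, "dy": 0, "dz": 8, "spin": 0, "grip": 0}, {"dx": 0, "dy": 0, "dz": 12, "spin": 0, "grip": 0}, {"dx": 0, "dy": 0, "dz": 16, "spin": 0, "grip": 0}, {"dx": 0, "dy": 0, "dz": 19, "spin": 0, "grip": 0}, {"dx": 1.6, "dy": -4, "dz": 19, "spin": 0, "grip": 0}, {"dx": 3, "dy": -7.5, "dz": 19, "spin": 0, "grip": 0}, {"dx": 4.5, "dy": -11.2, "dz": 19, "spin": 0, "grip": 0}, {"dx": 5.9, "dy": -14.7, "dz": 19, "spin": 0, "grip": 0}, {"dx": 6.6, "dy": -16.7, "dz": 19, "spin": 0, "grip": 0}])

```text
time_s: 10.72
tcp_pos: [0.5014, -0.1068, 0.2244]
eef_rot: [180.0, -0.0, -66.4]
contact_force: [0.1, -0.1, 0.5]
gripper_width: 0.0003
```

Run:
```python
from h import *
s=r.get_state();print(s['time_s'],s['tcp_pos'],s['contact_force'])
a=r.capture('side');cv2.imwrite('pics/side8.png',a);t=r.capture('top');cv2.imwrite('pics/top8.png',t)
B=np.zeros((540,800,3),np.uint8);B[:,:360]=cv2.resize(a[200:380,220:340],None,fx=3,fy=3);w=cv2.resize(t[190:330,280:480],None,fx=2.2,fy=2.2);B[:308,360:]=w[:,:440]
cv2.imwrite('pics/m8.png',B)
```

```text
10.7167 [ 0.50138444 -0.10677988  0.22443162] [ 0.09479414 -0.07152628  0.51069934]
```

View pics/m8.png

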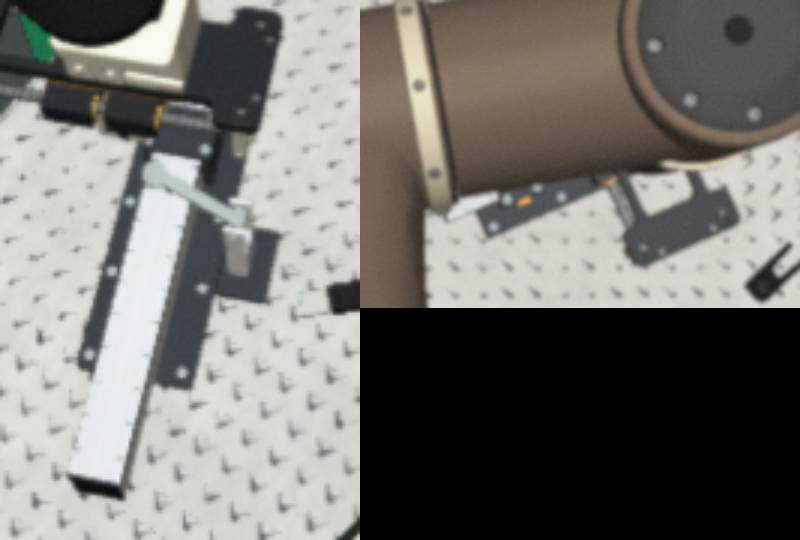

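The rail still looks level, with the light corner steady at crop (70,477), and the arm is raised. I'll press the marker down.

servo_tool(targets=[{"dx": 0, "dy": 0.3, "dz": -2.5, "spin": 0, "grip": 0}, {"dx": 0, "dy": 0.3, "dz": -5, "spin": 0, "grip": 0}, {"dx": 0, "dy": 0.3, "dz": -6.5, "spin": 0, "grip": 0}, {"dx": 0, "dy": 0.3, "dz": -7.2, "spin": 0, "grip": 0}, {"dx": 0, "dy": 0.3, "dz": -7.9, "spin": 0, "grip": 0}, {"dx": 0, "dy": 0.3, "dz": -8.6, "spin": 0, "grip": 0}, {"dx": 0, "dy": 0.3, "dz": -9.3, "spin": 0, "grip": 0}, {"dx": 0, "dy": 0.3, "dz": -10, "spin": 0, "grip": 0}, {"dx": 0, "dy": 0.3, "dz": -10.7, "spin": 0, "grip": 0}, {"dx": 0, "dy": 0.3, "dz": -11.3, "spin": 0, "grip": 0}])

```text
time_s: 11.65
tcp_pos: [0.5011, -0.1007, 0.1114]
eef_rot: [-179.9, -0.0, -66.4]
contact_force: [-0.7, 0.5, 0.5]
gripper_width: 0.0005
```

servo_tool(targets=[{"dx": 0, "dy": 0, "dz": -0.3, "spin": 0, "grip": 0}, {"dx": 0, "dy": 0, "dz": -0.6, "spin": 0, "grip": 0}, {"dx": 0, "dy": 0, "dz": -0.8, "spin": 0, "grip": 0}, {"dx": 0, "dy": 0, "dz": -1, "spin": 0, "grip": 0}, {"dx": 0, "dy": 0, "dz": -1.1, "spin": 0, "grip": 0}, {"dx": 0, "dy": 0, "dz": -1.2, "spin": 0, "grip": 0}, {"dx": 0, "dy": 0, "dz": -1.3, "spin": 0, "grip": 0}, {"dx": 0, "dy": 0, "dz": -1.4, "spin": 0, "grip": 0}, {"dx": 0, "dy": 0, "dz": -1.5, "spin": 0, "grip": 0}, {"dx": 0, "dy": 0, "dz": -1.5, "spin": 0, "grip": 0}])

```text
time_s: 12.48
tcp_pos: [0.5005, -0.101, 0.0964]
eef_rot: [180.0, 0.0, -66.4]
contact_force: [0.4, 1.3, -0.1]
gripper_width: 0.0004
```

servo_tool(targets=[{"dx": 0, "dy": 0, "dz": -0.05, "spin": 0, "grip": 0}, {"dx": 0, "dy": 0, "dz": -0.1, "spin": 0, "grip": 0}, {"dx": 0, "dy": 0, "dz": -0.15, "spin": 0, "grip": 0}, {"dx": 0, "dy": 0, "dz": -0.2, "spin": 0, "grip": 0}, {"dx": 0, "dy": 0, "dz": -0.25, "spin": 0, "grip": 0}, {"dx": 0, "dy": 0, "dz": -0.3, "spin": 0, "grip": 0}, {"dx": 0, "dy": 0, "dz": -0.3, "spin": 0, "grip": 0}, {"dx": 0, "dy": 0, "dz": -0.3, "spin": 0, "grip": 0}, {"dx": 0, "dy": 0, "dz": -0.3, "spin": 0, "grip": 0}, {"dx": 0, "dy": 0, "dz": -0.3, "spin": 0, "grip": 0}])

```text
time_s: 13.32
tcp_pos: [0.5006, -0.101, 0.0936]
eef_rot: [-180.0, 0.0, -66.4]
contact_force: [-0.7, 0.2, 0.0]
gripper_width: 0.0006
```

servo_tool(targets=[{"dx": 0, "dy": 0, "dz": -0.03, "spin": 0, "grip": 0}, {"dx": 0, "dy": 0, "dz": -0.06, "spin": 0, "grip": 0}, {"dx": 0, "dy": 0, "dz": -0.09, "spin": 0, "grip": 0}, {"dx": 0, "dy": 0, "dz": -0.12, "spin": 0, "grip": 0}, {"dx": 0, "dy": 0, "dz": -0.15, "spin": 0, "grip": 0}, {"dx": 0, "dy": 0, "dz": -0.18, "spin": 0, "grip": 0}, {"dx": 0, "dy": 0, "dz": -0.18, "spin": 0, "grip": 0}, {"dx": 0, "dy": 0, "dz": -0.18, "spin": 0, "grip": 0}, {"dx": 0, "dy": 0, "dz": -0.18, "spin": 0, "grip": 0}, {"dx": 0, "dy": 0, "dz": -0.18, "spin": 0, "grip": 0}])

```text
time_s: 14.15
tcp_pos: [0.5005, -0.101, 0.0918]
eef_rot: [180.0, 0.0, -66.4]
contact_force: [-0.8, 0.2, 1.9]
gripper_width: 0.0006
```

servo_tool(targets=[{"dx": 0, "dy": 0, "dz": -0.02, "spin": 0, "grip": 0}, {"dx": 0, "dy": 0, "dz": -0.04, "spin": 0, "grip": 0}, {"dx": 0, "dy": 0, "dz": -0.05, "spin": 0, "grip": 0}, {"dx": 0, "dy": 0, "dz": -0.05, "spin": 0, "grip": 0}, {"dx": 0, "dy": 0, "dz": -0.05, "spin": 0, "grip": 0}, {"dx": 0, "dy": 0, "dz": -0.05, "spin": 0, "grip": 0}, {"dx": 0, "dy": 0, "dz": -0.05, "spin": 0, "grip": 0}, {"dx": 0, "dy": 0, "dz": -0.05, "spin": 0, "grip": 0}, {"dx": 0, "dy": 0, "dz": -0.05, "spin": 0, "grip": 0}, {"dx": 0, "dy": 0, "dz": -0.05, "spin": 0, "grip": 0}])

```text
time_s: 14.98
tcp_pos: [0.5006, -0.101, 0.0914]
eef_rot: [-180.0, -0.0, -66.4]
contact_force: [-2.0, 1.1, 5.8]
gripper_width: 0.0008
```

Firm contact at z = 91.4 mm with 5.8 N means the marker is resting on the rail. I'll retreat straight up and then look.

servo_tool(targets=[{"dx": 0, "dy": 0, "dz": 0.1, "spin": 0, "grip": 0}, {"dx": 0, "dy": 0, "dz": 0.4, "spin": 0, "grip": 0}, {"dx": 0, "dy": 0, "dz": 1.5, "spin": 0, "grip": 0}, {"dx": 0, "dy": 0, "dz": 4, "spin": 0, "grip": 0}, {"dx": 0, "dy": 0, "dz": 8, "spin": 0, "grip": 0}, {"dx": 0, "dy": 0, "dz": 12, "spin": 0, "grip": 0}, {"dx": -2, "dy": 3.4, "dz": 14, "spin": 0, "grip": 0}, {"dx": -4, "dy": 6.8, "dz": 14, "spin": 0, "grip": 0}, {"dx": -6, "dy": 10, "dz": 14, "spin": 0, "grip": 0}, {"dx": -7, "dy": 13, "dz": 14, "spin": 0, "grip": 0}])

```text
time_s: 15.82
tcp_pos: [0.4286, 0.0299, 0.2318]
eef_rot: [-179.9, 0.1, -66.5]
contact_force: [-0.3, 0.4, 0.0]
gripper_width: 0.0005
```

servo_tool(targets=[{"dx": 0, "dy": 4, "dz": 0, "spin": 0, "grip": 0}, {"dx": 0, "dy": 8, "dz": 0, "spin": 0, "grip": 0}, {"dx": 0, "dy": 10, "dz": 0, "spin": 0, "grip": 0}, {"dx": 0, "dy": 10, "dz": 0, "spin": 0, "grip": 0}, {"dx": 0, "dy": 10, "dz": 0, "spin": 0, "grip": 0}, {"dx": 0, "dy": 10, "dz": 0, "spin": 0, "grip": 0}, {"dx": 0, "dy": 10, "dz": 0, "spin": 0, "grip": 0}, {"dx": 0, "dy": 10, "dz": 0, "spin": 0, "grip": 0}, {"dx": 0, "dy": 10, "dz": 0, "spin": 0, "grip": 0}, {"dx": 0, "dy": 10, "dz": 0, "spin": 0, "grip": 0}])

```text
time_s: 16.65
tcp_pos: [0.4307, 0.1283, 0.2313]
eef_rot: [-180.0, 0.0, -66.5]
contact_force: [-0.1, -0.6, -0.2]
gripper_width: 0.0003
```

Run:
```python
from h import *
s=r.get_state();print(s['time_s'],s['tcp_pos'],s['contact_force'])
a=r.capture('side');cv2.imwrite('pics/side9.png',a);t=r.capture('top');cv2.imwrite('pics/top9.png',t)
o=cv2.imread('pics/side8.png');d=cv2.absdiff(a,o)[290:375,235:300];print('light-end diff vs 8',d.mean(),d.max())
B=np.zeros((540,800,3),np.uint8);B[:,:360]=cv2.resize(a[200:380,220:340],None,fx=3,fy=3);w=cv2.resize(t[190:330,280:480],None,fx=2.2,fy=2.2);B[:308,360:]=w[:,:440]
cv2.imwrite('pics/m9.png',B)
k=r.get_calibration('side');kt=r.get_calibration('top')
for ang in(0,.05,.1):
    p=stand2w([.06-.08*np.cos(ang)-.003*np.sin(ang),0,.089+.08*np.sin(ang)+.003*np.cos(ang)],*Q);print(ang,'pad in crop: side',((proj(p,k)-[220,200])*3).round(),'top',((proj(p,kt)-[280,190])*2.2+[360,0]).round())
```

```text
16.65 [0.43065707 0.12834307 0.23129913] [-0.07171882 -0.61341193 -0.18208429]
light-end diff vs 8 8.035897435897436 15
0 pad in crop: side [[128. 203.]] top [[593. 161.]]
0.05 pad in crop: side [[128. 201.]] top [[594. 161.]]
0.1 pad in crop: side [[127. 199.]] top [[594. 160.]]
```

View pics/m9.png

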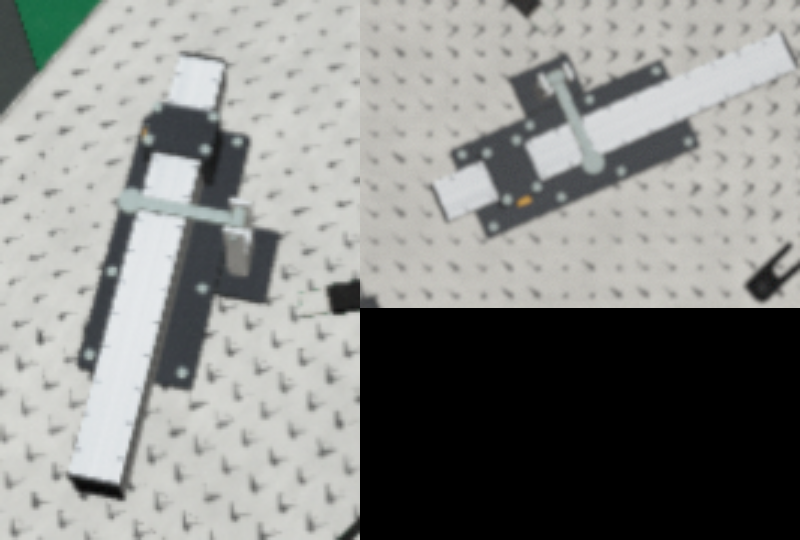

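The marker is down, with its pad at crop side (130,200) and top (593,160), as predicted for an angle of about 0. The rail's light end has not moved since before pressing (70,477). I'm handing in.

```bash
python3 -c "
from plant import r
print(r.close_job())"
```

```text
the job is handed in; nothing more can be done
None
```

The rail is balanced level on the knife edge with the marking arm down on it, and the job is handed in at about 17 s of the 58 s. No verdict was reported, so this rests on my own checks.

**What I did:** I pushed the heavy end along the rail in two steps, about 28 mm by the camera estimate. After the first step it was still tipped, and after the second it balanced. I backed off and let it settle, then lowered the arm from above until it met about 6 N at 91 mm, and withdrew.

**Balance:** The rail stood untouched for over 2 s with the arm still raised at about 0.8 rad. The height of the light end's cap in the picture matched the level prediction. The corner shifts gave a tilt of about 0.024 rad, give or take 0.03, so they rule out a tipped rail but do not by themselves prove it was under 0.035 rad.

**After pressing:** The light end showed no shift in the side view. The marker pad was within a pixel or so of where it should be at 0 rad, though pictures separate 0 from 0.05 rad only weakly, so the contact height is the better evidence.

**Bystanders:** I kept clear of all three. The fork looks unmoved in the last top view; the can and vial were outside that crop and I did not re-measure them.

**What failed or disagreed:**
- Two move calls were refused for missing keys, and nothing moved.
- An automatic corner-tracking check gave poor matches, so I dropped it and used the corners and cap height instead.
- The slide estimates from the images and from finger contact differed by a few millimetres.

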